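# Put the kiln furniture away by kind

### The arm

A 6-joint arm with a two-finger parallel gripper is mounted at the origin on the work surface. World frame = base frame: x ahead of the robot, y to its left, z up, the work surface at z = 0. Lengths are in mm, angles in degrees, forces in N, time in s.
With the tool pointing down it reaches from about 350 to 850 mm from the base axis. Payload 8.1 kg.
Tool frame: the origin (TCP) lies at the very end of the fingers, on their centre line; the grasp point (between the pads) lies 19 mm behind it; x points along the fingers, y is the direction in which the jaws open and shut, and the axes are right-handed (so a half turn about x gives the same grasp; the last joint's range is limited). The gripper opens to 85 mm and grips with 20 to 120 N. Pads are 22 mm wide; open, the fingers measure 114 mm over their backs; the gripper's body (76 mm by 85 mm) begins 54 mm behind the grasp point. The pads swing forward as they close: fully open they stand 13 mm farther back than shut.
Start: joints at [66.612, 7.471, 85.268, -0, 87.261, -4.893], TCP at [190.312, 569.022, 231.292] pointing down, gripper open.
Joint ranges: [-169.43, 169.43], [-51.17, 129.36], [1.28, 143.12], [-76.62, 256.62], [0, 156.53], [-152.29, 152.29]. Speed limits (degrees/s): [136.94, 136.94, 159.86, 180, 180, 180].

### API

Orientations are given as [roll, pitch, yaw] about the fixed x, y, z axes, in that order (R = Rz(yaw) Ry(pitch) Rx(roll)).
In Python, from bench import sensors, snapshot, r gives the robot as it stands. The module is installed in compiled form; this text tells all that it offers.
- The arm moves only by the tool drive_tool, never from a script. Its argument "moves" is one flat list of numbers, 6 for each row, row after row: the shift along the tool's x, y, z in cm, then the turn, a rotation vector about the tool's x, y, z in degrees. In form: [tx, ty, tz, wx, wy, wz, tx, ty, tz, wx, wy, wz, ...]. A call has 1 to 20 rows; each row shifts and turns the commanded pose from where the row before left it, along the tool's axes as they then stand; what a row does not reach is not made up. A row lasts 1/12 s, in which the tool goes at most 41.7 mm and 7.16 degrees, less where a joint would pass 70% of its speed; a pose out of reach is approached as far as the arm can. A call with a gripper value outside its range is refused whole. "hand" is the finger opening in cm, from 0 to 8.54, set as the call begins (left out, the last holds). The fingers move at their own pace and stop on an object; "grip_force" is the grip in N (left out, the last holds). Time passes only in rows, so rows that do not move let the fingers close. It gives the time, the measured TCP pose, the force and the opening at its end, in the units of the state.
- sensors.sense(): the state, without advancing time (a new reading comes with each control period).
- snapshot(name): name is "scene" or "top" or "wrist"; returns a dict with "image" (420x560x3 uint8, red, green, blue), "z_map" (420x560 float32, mm along the optical axis (not along the pixel's ray), 0 where there is no reading), "camera_matrix" (3x3 intrinsics, pixels), "eye" and "orientation" of the camera in the world; the wrist camera has in their place "mount" (4x4, takes a point from camera to tool coordinates, whose origin is the TCP and whose axes are the tool frame's). Camera axes: x right, y down, z forward; pixel columns grow to the right and rows downward; lengths in mm; the calibration is good to about 2 mm. The wrist camera is an equidistant fisheye: a pixel r from the principal point sees the ray r / f radians off the axis. A picture is of the moment at which its call begins: read the wrist's pose just before it.
- r.hand_in(): hands the job in, once; it reports no verdict.
The state is a dict: "time": time; "joint_pos": joint angles; "qd": joint speeds; "joint_efforts": joint torques, N m; "tool_pos": TCP position; "tcp_rot": TCP orientation; "ft_force": force on the tool from outside, world axes, zero at the start; "wrist_torque": the same for the moment, N m; "finger_gap": finger opening in mm.
Only numpy, scipy, OpenCV 4.12 (cv2) and the standard library are available. Lean on these libraries where they do the work, as an engineer would, in place of code of your own. Each camera call takes 0.05 s, during which the arm holds its last target.

### The job

The kiln furniture from the last firing is standing mixed up on the bench. Stand both round hollow props in the round clay saucer, stand both square posts in the wide wooden tray, and lay the long bar flat inside the narrow wooden tray. Leave the two little lidded jars where they are.

Things in the scene. Friction and masses are not known exactly. Their poses are not given: they have to be found in the camera images.
- tube_a: One of two identical round kiln props: an off-white ceramic tube standing upright, 40 mm outside diameter, 22 mm bore, 52 mm tall, about 0.1 kg. Origin: centre of its underside; z up along the tube. Belongs in the saucer.
- tube_b: The other round kiln prop, identical to tube_a. Origin: centre of its underside; z up. Belongs in the saucer.
- post_a: One of two identical square kiln posts: an off-white ceramic block standing upright, 36 x 36 mm and 60 mm tall, with a small dark dimple on top, about 0.15 kg. Origin: centre of its underside; z up, x and y square to its side faces. Belongs in the wide tray.
- post_b: The other square kiln post, identical to post_a. Origin: centre of its underside; z up, x and y square to its side faces. Belongs in the wide tray.
- bar: Off-white ceramic kiln bar lying on the bench, 120 mm long (its x axis), 26 mm wide (its y axis), 30 mm high, about 0.18 kg. Origin: centre of its underside. Belongs in the narrow tray.
- saucer: Round shallow terracotta saucer, fixed to the bench: 164 mm across at the rim, 22 mm high, wall 6 mm, flat inner floor about 142 mm across lying 6 mm above the bench. Open top. Origin: centre of its underside; z up. Both round props fit side by side.
- wide_tray: Wide open plywood tray, fixed to the bench: outside 112 mm (its x) by 162 mm (its y), 24 mm high, walls 6 mm, inner floor 6 mm above the bench, inside 100 x 150 mm. Origin: centre of its underside; z up. Both square posts fit side by side along its y.
- narrow_tray: Narrow open plywood tray, fixed to the bench: outside 72 mm (its x) by 162 mm (its y), 18 mm high, walls 6 mm, inner floor 6 mm above the bench, inside 60 x 150 mm. Origin: centre of its underside; z up. The bar fits only lengthwise, along its y.
- jar_left: Bystander: little white jar with a black lid, 30 mm diameter, 35 mm tall, standing loose on the bench in a gap between trays. Origin: centre of its underside. Must not be moved.
- jar_right: Bystander: a second little jar, identical to jar_left, in the other gap between trays. Origin: centre of its underside. Must not be moved.
Not all that is in view belongs to the job. What is shaped like the tube_a but blue or orange is not meant.

How it is judged (in metres and radians):
At the end, for the whole second after the job is handed in: Props upright (0.15 rad) on the saucer floor, within 57 mm of its centre; posts upright (0.15 rad) on the wide tray floor, within 34 mm in its x, 59 mm in y; bar flat (0.12 rad) in the narrow tray, within 34 mm in x, 30 mm in y, 0.35 rad of its length; all released, at rest (horizontal distance between each of tube_a, tube_b and saucer below 0.057 m and z of tube_a in the frame of saucer between 0 and 0.014 m and angle between each of tube_a, tube_b, post_a, post_b's own z axis and vertical below 0.15 rad and linear speed of each of tube_a, tube_b, post_a, post_b, bar below 0.02 m/s and angular speed of each of tube_a, tube_b, post_a, post_b, bar below 0.2 rad/s and z of tube_b in the frame of saucer between 0 and 0.014 m and x of post_a in the frame of wide_tray between -0.034 and 0.034 m and y of post_a in the frame of wide_tray between -0.059 and 0.059 m and z of post_a in the frame of wide_tray between 0 and 0.014 m and x of post_b in the frame of wide_tray between -0.034 and 0.034 m and y of post_b in the frame of wide_tray between -0.059 and 0.059 m and z of post_b in the frame of wide_tray between 0 and 0.014 m and x of bar in the frame of narrow_tray between -0.034 and 0.034 m and y of bar in the frame of narrow_tray between -0.03 and 0.03 m and ((z of bar in the frame of narrow_tray between 0 and 0.012 m and angle between bar's own z axis and vertical between -1 and 0.12 rad) or (z of bar in the frame of narrow_tray between 0.012 and 0.026 m and angle between bar's own z axis and vertical between 1.4508 and 1.6908 rad) or (z of bar in the frame of narrow_tray between 0.029 and 0.041 m and angle between bar's own z axis and vertical between 3.0216 and 4 rad)) and angle between bar's own x axis and vertical between 1.4508 and 1.6908 rad and angle between the x axis of bar and the y axis of narrow_tray, either way round below 0.35 rad); the robot touches nothing.
It fails at once if a little lidded jar is moved by more than 25 mm or knocked over (distance of any of jar_left, jar_right from where it was at the start of the episode above 0.025 m or angle between any of jar_left, jar_right's own z axis and vertical above 0.5 rad).
It also fails if it takes over 118 s, if anything falls off the work surface, if the arm or the gripper's body presses on something with over 40 N, if the wrist force passes 120 N, or if a joint passes its speed limit or range.

## Working session

There is one attempt and no reset: what is moved stays moved. The work goes in short steps, Python scripts to look and compute and a tool call to move; the robot and the scene stay as the last step left them, time stands still between calls to the robot, and variables do not carry over. Pictures are saved under pics/ and viewed, and the job is handed in when it is done.

Besides the shell and the picture viewer there is one more tool, called after "Request:" as name(argument=value, ...) on one line, values as JSON. drive_tool: Moves the arm, as the interface text tells. Its arguments: {"type":"object","properties":{"moves":{"type":"array","items":{"type":"number"}},"hand":{"type":"number"},"grip_force":{"type":"number"}},"required":["moves"]}

```bash
mkdir -p pics; ls
python3 - <<'E'
from bench import sensors, snapshot, r
import cv2,numpy as np
print(sensors.sense())
for n in ("scene","top","wrist"):
    s=snapshot(n)
    cv2.imwrite(f"pics/{n}0.png",s["image"][:,:,::-1])
    np.savez(f"pics/{n}0.npz",**s)
    print(n,{k:np.array(v).round(3).tolist() for k,v in s.items() if k not in("image","z_map")}, (s["z_map"]>0).mean())
E
```

```text
pics
{'time': 0.0, 'joint_pos': array([ 6.66145475e+01,  7.51502154e+00,  8.53308609e+01,  4.57274880e-04,
        8.72625214e+01, -4.89202827e+00]), 'qd': array([ 0.04650939,  0.03470819, -0.06272944, -0.07156318,  0.08303496,
       -0.01401074]), 'joint_efforts': array([-3.40571067e-03, -5.69388664e+01, -5.00551486e+01, -2.15163645e-04,
        1.43230267e-02, -1.87386013e-05]), 'tool_pos': array([190.05736895, 568.50503709, 230.23019237]), 'tcp_rot': array([ -95.13341719,   89.89159527, -113.62686374]), 'ft_force': array([-0.25443779, -0.39378273,  0.09349334]), 'wrist_torque': array([-0.03743666, -0.00460675, -0.02965708]), 'finger_gap': 85.41875799661989}
scene {'camera_matrix': [[513.898, 0.0, 282.484], [0.0, 513.898, 205.837], [0.0, 0.0, 1.0]], 'eye': [1084.459, -470.022, 602.741], 'orientation': [-126.386, 0.663, 51.305]} 0.995875850340136
top {'camera_matrix': [[393.29, 0.0, 285.008], [0.0, 393.29, 211.212], [0.0, 0.0, 1.0]], 'eye': [294.954, 1.008, 859.498], 'orientation': [-168.995, 0.465, -89.226]} 0.9960289115646258
wrist {'camera_matrix': [[325.192, 0.0, 279.656], [0.0, 325.192, 209.25], [0.0, 0.0, 1.0]], 'mount': [[0.001, -0.327, 0.945, -141.569], [1.0, -0.001, -0.001, 0.323], [0.001, 0.945, 0.327, -84.745], [0.0, 0.0, 0.0, 1.0]]} 0.9958928571428571
```

View pics/top0.png

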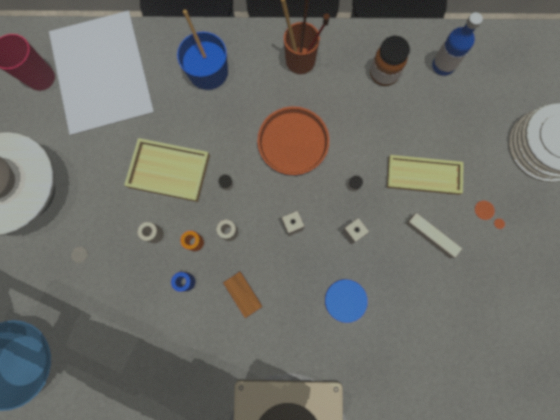

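View pics/scene0.png

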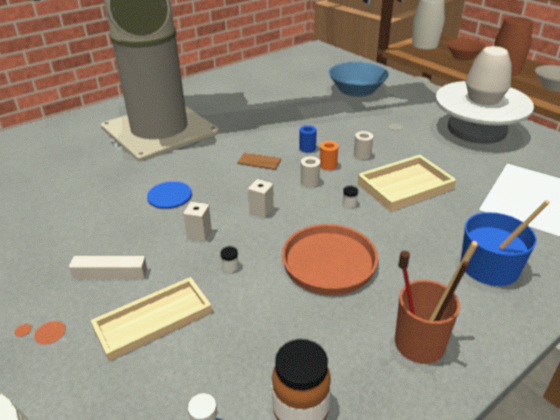

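View pics/wrist0.png

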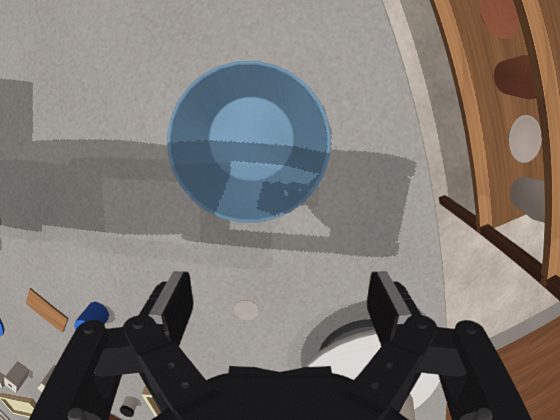

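```bash
cat > h.py <<'E'
import numpy as np,cv2
from scipy.spatial.transform import Rotation as Ro
def rot(o): return Ro.from_euler('xyz',o,degrees=True).as_matrix()
def ray(s,uv,z):
    K=s["camera_matrix"];R=rot(s["orientation"]);uv=np.atleast_2d(uv).astype(float)
    d=np.c_[(uv[:,0]-K[0,2])/K[0,0],(uv[:,1]-K[1,2])/K[1,1],np.ones(len(uv))]@R.T
    e=np.array(s["eye"]);return e+d*((z-e[2])/d[:,2])[:,None]
def cloud(s):
    K=s["camera_matrix"];R=rot(s["orientation"]);z=s["z_map"]
    v,u=np.indices(z.shape)
    p=np.stack([(u-K[0,2])/K[0,0]*z,(v-K[1,2])/K[1,1]*z,z],-1)
    return p@R.T+np.array(s["eye"])
E
python3 - <<'E'
from h import *
s=dict(np.load("pics/top0.npz")); P=cloud(s); im=s["image"]
hsv=cv2.cvtColor(im,cv2.COLOR_RGB2HSV)
# height mask per region
boxes=dict(tube1=(148,232,16,52),orange=(191,240,14,52),tube2=(227,230,16,52),blue=(182,282,15,52),post1=(293,223,16,60),post2=(357,231,16,60),bar=(435,236,34,30),saucer=(293,141,42,22),wide=(167,169,46,24),narrow=(425,175,44,18),jarL=(225,182,12,35),jarR=(356,183,12,35))
print("table z",np.median(P[250:330,380:480,2]))
for n,(u,v,w,h) in boxes.items():
    sl=np.s_[v-w:v+w+1,u-w:u+w+1]
    Z=P[sl][...,2]
    m=(Z>h-5)&(Z<h+6)
    pts=P[sl][m][:,:2].astype(np.float32)
    nb,lab,st,ce=cv2.connectedComponentsWithStats(m.astype(np.uint8))
    k=1+np.argmax(st[1:,4]); pts=P[sl][lab==k][:,:2].astype(np.float32)
    # ray-cast px of mask on plane
    vv,uu=np.nonzero(lab==k); q=ray(s,np.c_[uu+u-w,vv+v-w],h)[:,:2].astype(np.float32)
    r=cv2.minAreaRect(q); c=cv2.minEnclosingCircle(q)
    print(n,"n",len(q),"zmax",np.percentile(Z,98).round(1),"rect",np.round(r[0],1),np.round(r[1],1),round(r[2],1),"circ",np.round(c[0],1),round(2*c[1],1),"depthmean",pts.mean(0).round(1))
E
```

```text
table z 0.9505432946692167
tube1 n 215 zmax 54.4 rect [406.7 294.6] [37.7 40. ] 0.7 circ [405.5 294.3] 40.8 depthmean [406.  294.4]
orange n 212 zmax 54.2 rect [389.  205.2] [37.4 37.9] 0.7 circ [389.  205.2] 40.0 depthmean [389.  205.4]
tube2 n 208 zmax 54.7 rect [412.9 131.7] [38.  37.4] 2.2 circ [412.9 131.2] 39.8 depthmean [412.7 131.3]
blue n 224 zmax 54.8 rect [304.4 219.3] [37.9 38.7] 0.8 circ [304.3 218.6] 40.3 depthmean [304.2 218.7]
post1 n 302 zmax 62.8 rect [428.5  -7.3] [36.3 36. ] 23.7 circ [428.3  -7.3] 48.3 depthmean [428.4  -7.3]
post2 n 309 zmax 63.0 rect [ 413.2 -138. ] [35.7 37. ] 37.3 circ [ 412.9 -137.4] 47.5 depthmean [ 413.2 -137.9]
bar n 730 zmax 32.7 rect [ 408.5 -308.6] [120.1  27.7] 50.8 circ [ 408.9 -309. ] 121.3 depthmean [ 408.1 -309. ]
saucer n 661 zmax 23.9 rect [621.2  -6.8] [159. 160.] 0.6 circ [621.2  -7.1] 163.2 depthmean [627.6  -7.3]
wide n 777 zmax 25.7 rect [550.  273.1] [164.3 113. ] 78.9 circ [549.8 273.4] 196.5 depthmean [550.4 274.4]
narrow n 681 zmax 20.5 rect [ 545.9 -300.2] [164.1  74. ] 84.8 circ [ 546.3 -300.3] 177.9 depthmean [ 546.2 -302.5]
jarL n 147 zmax 38.1 rect [520.5 140.1] [26.9 28.5] 0.7 circ [520.5 140.4] 30.9 depthmean [520.4 140.7]
jarR n 145 zmax 37.7 rect [ 521.5 -143.9] [26.8 28.3] 0.6 circ [ 521.6 -143.4] 29.6 depthmean [ 521.4 -143.1]
```

```bash
cat >> h.py <<'E'
def go(x,y,z,a):
    from bench import sensors
    st=sensors.sense();R=rot(st["tcp_rot"]);p=st["tool_pos"]
    d=(R.T@(np.array([x,y,z])-p))/10
    cur=np.degrees(np.arctan2(R[1,1],R[0,1]))
    w=(cur-a+90)%180-90
    tilt=np.degrees(np.arccos(-R[2,0]))
    print("t",round(st["time"],2),"pos",p.round(1),"a",round(cur,1),"tilt",round(tilt,2),"j",st["joint_pos"].round(0),"F",st["ft_force"].round(1),"gap",round(st["finger_gap"],1))
    print("tool shift cm",d.round(2),"turn x",round(w,1), "j6 alone->",round(st["joint_pos"][5],1))
E
python3 - <<'E'
from h import *
from bench import sensors
print(rot(sensors.sense()["tcp_rot"]).round(3))
for t in [(406,294.5,130,116.4),(413,131.5,150,90),(428.4,-7.3,150,23.7),(413,-137.8,150,37.3),(408.5,-309,150,-39.2)]: go(*t)
E
```

```text
[[-0.001  0.317  0.948]
 [-0.001  0.948 -0.317]
 [-1.    -0.001 -0.   ]]
t 0.15 pos [190.1 568.6 230.5] a 71.5 tilt 0.08 j [67.  8. 85.  0. 87. -5.] F [0.  0.2 0.3] gap 85.3
tool shift cm [ 10.07 -19.13  29.17] turn x -44.9 j6 alone-> -4.9
t 0.15 pos [190.1 568.6 230.5] a 71.5 tilt 0.08 j [67.  8. 85.  0. 87. -5.] F [0.  0.2 0.3] gap 85.3
tool shift cm [  8.09 -34.37  35.  ] turn x -18.5 j6 alone-> -4.9
t 0.15 pos [190.1 568.6 230.5] a 71.5 tilt 0.08 j [67.  8. 85.  0. 87. -5.] F [0.  0.2 0.3] gap 85.3
tool shift cm [  8.11 -47.05  40.87] turn x 47.8 j6 alone-> -4.9
t 0.15 pos [190.1 568.6 230.5] a 71.5 tilt 0.08 j [67.  8. 85.  0. 87. -5.] F [0.  0.2 0.3] gap 85.3
tool shift cm [  8.13 -59.91  43.55] turn x 34.2 j6 alone-> -4.9
t 0.15 pos [190.1 568.6 230.5] a 71.5 tilt 0.08 j [67.  8. 85.  0. 87. -5.] F [0.  0.2 0.3] gap 85.3
tool shift cm [  8.15 -76.29  48.55] turn x -69.3 j6 alone-> -4.9
```

Request:
drive_tool(moves=[0,0,0,7,0,0,0,0,0,7,0,0,0,0,0,7,0,0,0,0,0,7,0,0,0,0,0,7,0,0,0,0,0,7,0,0,0,0,0,7,0,0,0,0,0,7,0,0,0,0,0,7,0,0,0,0,0,7,0,0,0,0,0,1.5,0,0,0,0,0,0,0,0], hand=8, grip_force=40)

```text
time: 1.15
tool_pos: [190.2, 568.8, 230.9]
tcp_rot: [-24.1, 90.0, -114.2]
ft_force: [-0.9, 0.3, 1.0]
finger_gap: 80.1
```

Request:
drive_tool(moves=[0.5,1.5,2,0,0,0,0.5,1.5,2,0,0,0,0.5,1.5,2,0,0,0,0.5,1.5,2,0,0,0,0.5,1.5,2,0,0,0,0.5,1.5,2,0,0,0,0.5,1.5,2,0,0,0,0.5,1.5,2,0,0,0,0.5,1.5,2,0,0,0,0.5,1.5,2,0,0,0,0.5,1.5,2,0,0,0,0.5,1.5,2,0,0,0,0.5,1.5,2,0,0,0,0.5,1.5,1.3,0,0,0,0,0.5,0,0,0,0,0,0,0,0,0,0])

```text
time: 2.48
tool_pos: [406.1, 295.4, 161.0]
tcp_rot: [-64.7, 90.0, -154.8]
ft_force: [-0.5, 0.2, 0.7]
finger_gap: 80.2
```

```bash
python3 -c "
from h import *
go(406.3,294.5,15,0)"
```

```text
t 2.48 pos [406.1 295.4 161. ] a -0.1 tilt 0.03 j [ 30.  -5. 106.   0.  80.  30.] F [-0.5  0.2  0.7] gap 80.2
tool shift cm [14.6   0.03  0.08] turn x -0.1 j6 alone-> 30.2
```

Request:
drive_tool(moves=[2,0,0,0,0,0,2,0,0,0,0,0,2,0,0.1,0,0,0,2,0,0,0,0,0,2,0,0,0,0,0,1.6,0,0,0,0,0,1,0,0,0,0,0,1,0,0,0,0,0,1,0,0,0,0,0,0,0,0,0,0,0])

```text
time: 3.32
tool_pos: [404.2, 294.8, 13.7]
tcp_rot: [-62.1, 89.9, -152.0]
ft_force: [-0.5, 0.5, -0.3]
finger_gap: 79.9
```

Request:
drive_tool(moves=[0,0,0,0,0,0,0,0,0,0,0,0,0,0,0,0,0,0,0,0,0,0,0,0,0,0,0,0,0,0,0,0,0,0,0,0,0,0,0,0,0,0,0,0,0,0,0,0], hand=3, grip_force=40)

```text
time: 3.98
tool_pos: [406.2, 295.5, 16.5]
tcp_rot: [121.0, 89.9, 31.0]
ft_force: [-1.2, -0.9, 6.1]
finger_gap: 39.3
```

```bash
python3 -c "
from h import *
from bench import snapshot
go(621.2,24,130,0)
s=snapshot('wrist');cv2.imwrite('pics/w1.png',s['image'][:,:,::-1])"
```

```text
t 3.98 pos [406.2 295.5  16.5] a 0.0 tilt 0.11 j [ 30.   5. 112.   0.  63.  30.] F [-1.2 -0.9  6.1] gap 39.3
tool shift cm [-11.34  21.52  27.14] turn x 0.0 j6 alone-> 30.2
```

View pics/w1.png

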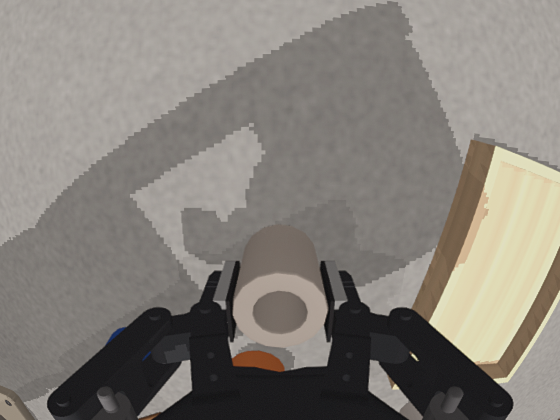

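Request:
drive_tool(moves=[-1,0,0,0,0,0,-2,0,0,0,0,0,-2,0,0,0,0,0,-2,0,0,0,0,0,-2,0,0,0,0,0,-2.4,0.6,0.8,0,0,0,0,1.2,1.5,0,0,0,0,1.8,2.2,0,0,0,0,1.8,2.2,0,0,0,0,1.8,2.2,0,0,0,0,1.8,2.2,0,0,0,0,1.8,2.2,0,0,0,0,1.8,2.2,0,0,0,0,1.8,2.2,0,0,0])

```text
time: 5.2
tool_pos: [550.0, 116.8, 129.9]
tcp_rot: [103.2, 90.0, 13.2]
ft_force: [0.6, 0.3, -1.2]
finger_gap: 40.0
```

Request:
drive_tool(moves=[0,1.8,2.4,0,0,0,0,1.8,2.4,0,0,0,0,1.8,2.4,0,0,0,0,1,1.6,0,0,0,0,0.7,0.8,0,0,0,0,0,0,0,0,0,0,0,0,0,0,0,0,0,0,0,0,0])

```text
time: 5.87
tool_pos: [619.7, 23.2, 129.3]
tcp_rot: [-127.3, 90.0, 142.7]
ft_force: [0.2, 0.5, -1.1]
finger_gap: 39.5
```

```bash
python3 -c "
from h import *
from bench import snapshot
go(621.2,24,22,0)
s=snapshot('wrist');cv2.imwrite('pics/w2.png',s['image'][:,:,::-1])"
```

```text
t 5.87 pos [619.7  23.2 129.3] a 0.0 tilt 0.05 j [-3. 14. 88.  0. 77. -3.] F [ 0.2  0.5 -1.1] gap 39.5
tool shift cm [10.73  0.16 -0.08] turn x 0.0 j6 alone-> -2.7
```

View pics/w2.png

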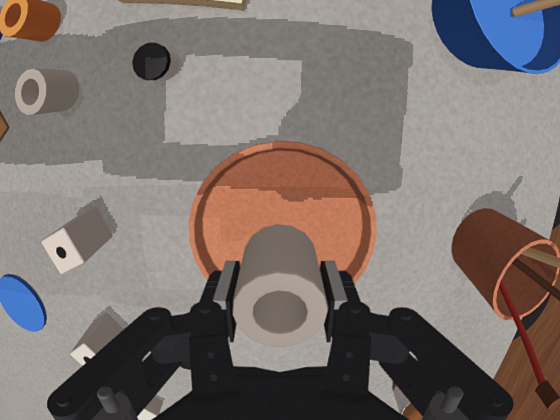

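Request:
drive_tool(moves=[2,0.1,0,0,0,0,2,0,0,0,0,0,2,0,0,0,0,0,1.5,0,0,0,0,0,1,0,0,0,0,0,0.7,0,0,0,0,0,0.5,0,0,0,0,0,0.3,0,0,0,0,0,0.3,0,0,0,0,0,0.2,0,0,0,0,0,0.1,0,0,0,0,0,0,0,0,0,0,0,0,0,0,0,0,0])

```text
time: 7.0
tool_pos: [621.7, 22.0, 23.7]
tcp_rot: [87.8, 90.0, -2.2]
ft_force: [-0.2, -0.1, -1.8]
finger_gap: 39.7
```

```bash
python3 -c "
from h import *
from bench import snapshot
go(621.2,24,22,0)
s=snapshot('wrist');cv2.imwrite('pics/w3.png',s['image'][:,:,::-1])"
```

```text
t 7.0 pos [621.7  22.   23.7] a -0.0 tilt 0.03 j [-3. 21. 92.  0. 67. -3.] F [-0.2 -0.1 -1.8] gap 39.7
tool shift cm [ 0.17 -0.05 -0.2 ] turn x -0.0 j6 alone-> -2.7
```

Request:
drive_tool(moves=[0.1,0,0,0,0,0,0.1,0,0,0,0,0,0,0,0,0,0,0,0,0,0,0,0,0])

```text
time: 7.38
tool_pos: [621.8, 22.0, 22.6]
tcp_rot: [80.9, 89.9, -9.1]
ft_force: [-3.5, -0.1, 7.6]
finger_gap: 39.7
```

Request:
drive_tool(moves=[0,0,0,0,0,0,0,0,0,0,0,0,0,0,0,0,0,0,0,0,0,0,0,0,0,0,0,0,0,0,0,0,0,0,0,0,-1,0,0,0,0,0,-2,0,0,0,0,0,-2,0,0,0,0,0,-2,0,0,0,0,0,-2,0,0,0,0,0,-2,0,0,0,0,0,-1,0,0,0,0,0,0,0,0,0,0,0], hand=6.5)

```text
time: 8.55
tool_pos: [623.5, 22.0, 145.4]
tcp_rot: [87.5, 89.7, -2.5]
ft_force: [1.1, -0.1, 0.6]
finger_gap: 65.1
```

```bash
python3 -c "
from h import *
from bench import snapshot
go(412.9,131.4,15,0)
s=snapshot('wrist');cv2.imwrite('pics/w4.png',s['image'][:,:,::-1])"
```

```text
t 8.55 pos [623.5  22.  145.4] a 0.0 tilt 0.35 j [-3. 14. 87.  0. 79. -3.] F [ 1.1 -0.1  0.6] gap 65.1
tool shift cm [ 12.91 -21.14 -10.95] turn x 0.0 j6 alone-> -2.7
```

View pics/w4.png

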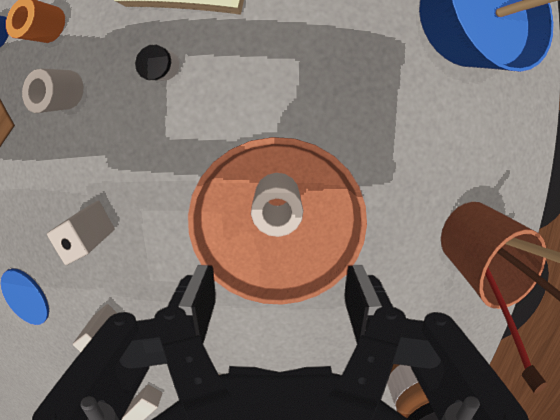

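Tube A stands in the saucer (276,205). Next, tube B.

Request:
drive_tool(moves=[0,-1,-0.5,0,0,0,0,-2,-1,0,0,0,0,-2,-1,0,0,0,0,-2,-1,0,0,0,0,-2,-1,0,0,0,0,-2,-1,0,0,0,0,-2,-1,0,0,0,0,-2,-1,0,0,0,0,-2,-1,0,0,0,0,-2,-1.2,0,0,0,0,-1,-0.8,0,0,0,0,-1,-0.4,0,0,0,0,0,0,0,0,0,0,0,0,0,0,0], hand=8)

```text
time: 9.77
tool_pos: [411.2, 131.1, 140.7]
tcp_rot: [-52.8, 90.0, -142.7]
ft_force: [0.5, 0.4, 0.8]
finger_gap: 80.2
```

```bash
python3 -c "
from h import *
go(412.9,131.4,15,0)"
```

```text
t 9.77 pos [411.2 131.1 140.7] a 0.1 tilt 0.03 j [ 11. -16. 117.  -0.  79.  11.] F [0.5 0.4 0.8] gap 80.2
tool shift cm [12.57  0.18 -0.03] turn x 0.1 j6 alone-> 10.8
```

Request:
drive_tool(moves=[2,0.2,0,0,0,0,2,0,0,0,0,0,2,0,0,0,0,0,2,0,0,0,0,0,1.6,0,0,0,0,0,1,0,0,0,0,0,1,0,0,0,0,0,0.9,0,0,0,0,0,0,0,0,0,0,0,0,0,0,0,0,0])

```text
time: 10.6
tool_pos: [413.4, 130.9, 16.2]
tcp_rot: [-75.9, 90.0, -165.9]
ft_force: [-0.2, -0.2, 1.4]
finger_gap: 79.9
```

Request:
drive_tool(moves=[0,0,0,0,0,0,0,0,0,0,0,0,0,0,0,0,0,0,0,0,0,0,0,0,0,0,0,0,0,0,0,0,0,0,0,0,0,0,0,0,0,0,0,0,0,0,0,0], hand=3)

```text
time: 11.27
tool_pos: [414.1, 131.2, 17.3]
tcp_rot: [100.8, 89.9, 10.8]
ft_force: [-1.5, 0.8, 6.0]
finger_gap: 39.7
```

```bash
python3 -c "
from h import *
go(621.2,-39,130,0)"
```

```text
t 11.27 pos [414.1 131.2  17.3] a 0.0 tilt 0.08 j [ 11.  -6. 122.   0.  63.  11.] F [-1.5  0.8  6. ] gap 39.7
tool shift cm [-11.25  20.73  17.02] turn x 0.0 j6 alone-> 10.8
```

Request:
drive_tool(moves=[-1,0,0,0,0,0,-2,0,0,0,0,0,-2,0,0,0,0,0,-2,0,0,0,0,0,-2,0,0,0,0,0,-2.3,0.7,0.5,0,0,0,0,1.2,1,0,0,0,0,1.8,1.5,0,0,0,0,1.8,1.5,0,0,0,0,1.8,1.5,0,0,0,0,1.8,1.5,0,0,0,0,1.8,1.5,0,0,0,0,1.8,1.5,0,0,0,0,1.8,1.5,0,0,0,0,1.8,1.5,0,0,0,0,1.8,1.5,0,0,0,0,1.6,1.2,0,0,0,0,1,0.8,0,0,0,0,0,0,0,0,0,0,0,0,0,0,0])

```text
time: 12.93
tool_pos: [620.3, -39.2, 129.5]
tcp_rot: [-113.7, 90.0, 156.3]
ft_force: [0.3, 0.5, -1.1]
finger_gap: 39.1
```

Request:
drive_tool(moves=[0,0,0,0,0,0,0,0,0,0,0,0])

```text
time: 13.1
tool_pos: [619.6, -38.2, 129.4]
tcp_rot: [-113.7, 90.0, 156.4]
ft_force: [0.4, 0.2, -0.7]
finger_gap: 39.1
```

```bash
python3 -c "
from h import *
from bench import snapshot
go(621.2,-39,23.2,0)
s=snapshot('wrist');cv2.imwrite('pics/w5.png',s['image'][:,:,::-1])"
```

```text
t 13.1 pos [619.6 -38.2 129.4] a 0.0 tilt 0.03 j [-8. 14. 88.  0. 77. -8.] F [ 0.4  0.2 -0.7] gap 39.1
tool shift cm [10.62  0.16  0.08] turn x 0.0 j6 alone-> -8.3
```

View pics/w5.png

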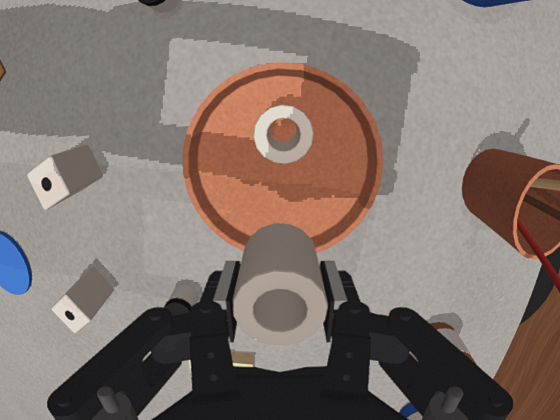

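Request:
drive_tool(moves=[2,0.1,0,0,0,0,2,0,0,0,0,0,2,0,0,0,0,0,1.5,0,0,0,0,0,1,0,0,0,0,0,0.7,0,0,0,0,0,0.5,0,0,0,0,0,0.3,0,0,0,0,0,0.3,0,0,0,0,0,0.2,0,0,0,0,0,0.1,0,0,0,0,0,0,0,0,0,0,0,0,0,0,0,0,0])

```text
time: 14.23
tool_pos: [621.6, -39.0, 23.7]
tcp_rot: [79.5, 90.0, -10.5]
ft_force: [-0.0, 0.6, -1.1]
finger_gap: 39.2
```

```bash
python3 -c "
from h import *
go(621.2,-39,23.2,0)"
```

```text
t 14.23 pos [621.6 -39.   23.7] a 0.0 tilt 0.03 j [-8. 22. 92. -0. 67. -8.] F [-0.   0.6 -1.1] gap 39.2
tool shift cm [ 0.05 -0.04  0.  ] turn x 0.0 j6 alone-> -8.3
```

Request:
drive_tool(moves=[0.1,0,0,0,0,0,0.1,0,0,0,0,0,0,0,0,0,0,0,0,0,0,0,0,0])

```text
time: 14.57
tool_pos: [621.9, -39.0, 23.3]
tcp_rot: [73.9, 89.9, -16.1]
ft_force: [-7.6, 0.8, 11.9]
finger_gap: 39.2
```

Request:
drive_tool(moves=[0,0,0,0,0,0,0,0,0,0,0,0,0,0,0,0,0,0,0,0,0,0,0,0,0,0,0,0,0,0,0,0,0,0,0,0,-1,0,0,0,0,0,-2,0,0,0,0,0,-2,0,0,0,0,0,-2,0,0,0,0,0,-2,0,0,0,0,0,-2,0,0,0,0,0,-1,0,0,0,0,0,0,0,0,0,0,0], hand=6.5)

```text
time: 15.73
tool_pos: [623.5, -39.2, 145.4]
tcp_rot: [81.7, 89.7, -8.3]
ft_force: [0.7, -0.2, 0.9]
finger_gap: 64.6
```

```bash
python3 -c "
from h import *
from bench import snapshot
go(428.4,-7.3,150,23.7)
s=snapshot('wrist');cv2.imwrite('pics/w6.png',s['image'][:,:,::-1])"
```

```text
t 15.73 pos [623.5 -39.2 145.4] a 0.0 tilt 0.34 j [-8. 14. 87.  0. 79. -8.] F [ 0.7 -0.2  0.9] gap 64.6
tool shift cm [ -0.58 -19.51  -3.19] turn x -23.7 j6 alone-> -8.3
```

View pics/w6.png

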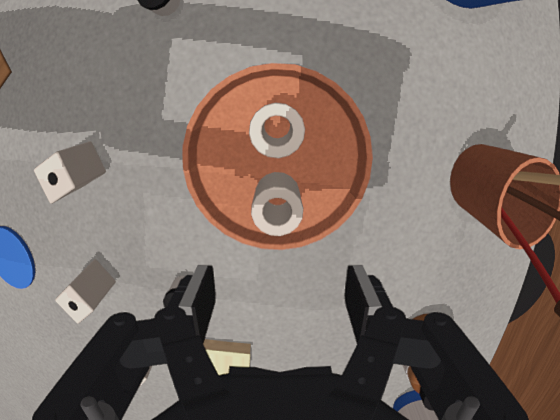

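Both tubes stand in the saucer ((277,130), (277,207)). Now post A.

Request:
drive_tool(moves=[0,-1,-0.2,0,0,0,0,-2,-0.3,0,0,0,0,-2,-0.3,0,0,0,0,-2,-0.3,0,0,0,0,-2,-0.3,0,0,0,0,-2,-0.3,0,0,0,0,-2,-0.3,0,0,0,0,-2,-0.3,0,0,0,0,-2,-0.3,0,0,0,0,-1.5,-0.3,0,0,0,0,-0.9,-0.2,0,0,0,0,0,0,-5.9,0,0,0,0,0,-6,0,0,0,0,0,-6,0,0,0,0,0,-5.8,0,0,0,0,0,0,0,0,0,0,0,0,0,0], hand=8)

```text
time: 17.2
tool_pos: [426.5, -7.8, 140.0]
tcp_rot: [-121.3, 89.9, 172.2]
ft_force: [0.7, 0.1, -0.7]
finger_gap: 79.9
```

```bash
python3 -c "
from h import *
go(428.4,-7.3,20,23.7)"
```

```text
t 17.2 pos [426.5  -7.8 140. ] a 23.5 tilt 0.13 j [ -8. -17. 118.  -0.  79. -31.] F [ 0.7  0.1 -0.7] gap 79.9
tool shift cm [12.    0.22  0.04] turn x -0.2 j6 alone-> -31.5
```

Request:
drive_tool(moves=[2,0.2,0,0,0,0,2,0,0,0,0,0,2,0,0,0,0,0,2,0,0,0,0,0,1.5,0,0,0,0,0,1,0,0,0,0,0,0.9,0,0,0,0,0,0.6,0,0,0,0,0,0,0,0,0,0,0,0,0,0,0,0,0])

```text
time: 18.03
tool_pos: [429.4, -7.2, 21.5]
tcp_rot: [48.0, 90.0, -18.3]
ft_force: [0.4, -0.2, 0.5]
finger_gap: 79.8
```

Request:
drive_tool(moves=[0,0,0,0,0,0,0,0,0,0,0,0,0,0,0,0,0,0,0,0,0,0,0,0,0,0,0,0,0,0,0,0,0,0,0,0,0,0,0,0,0,0,0,0,0,0,0,0], hand=2.5)

```text
time: 18.7
tool_pos: [429.8, -7.3, 22.0]
tcp_rot: [56.9, 89.9, -9.4]
ft_force: [-0.6, -0.1, 6.2]
finger_gap: 35.6
```

```bash
python3 -c "
from h import *
t=np.radians(78.9);c=np.array([550,273.3]);u=np.array([np.cos(t),np.sin(t)])
for k in(33,-33):print(c+k*u)
go(*(c+33*u),140,-11.1)"
```

```text
[556.3532249  305.68265791]
[543.6467751  240.91734209]
t 18.7 pos [429.8  -7.3  22. ] a 23.7 tilt 0.06 j [ -8.  -7. 123.  -0.  64. -32.] F [-0.6 -0.1  6.2] gap 35.6
tool shift cm [-11.79  24.18 -23.56] turn x 34.8 j6 alone-> -31.5
```

Request:
drive_tool(moves=[-1,0,0,0,0,0,-2,0,0,0,0,0,-2,0,0,0,0,0,-2,0,0,0,0,0,-2,0,0,0,0,0,-2,0,0,4.8,0,0,-1,0,0,6,0,0,0,0,0,6,0,0,0,0,0,6,0,0,0,0,0,6,0,0,0,0,0,6,0,0,0,0,0,0,0,0])

```text
time: 19.7
tool_pos: [428.9, -7.1, 141.5]
tcp_rot: [-91.4, 90.0, 167.2]
ft_force: [0.4, 0.4, -1.6]
finger_gap: 35.2
```

```bash
python3 -c "
from h import *
go(556.4,305.7,140,-11.1)"
```

```text
t 19.7 pos [428.9  -7.1 141.5] a -11.4 tilt 0.02 j [ -8. -17. 118.   0.  79.   4.] F [ 0.4  0.4 -1.6] gap 35.2
tool shift cm [  0.15   6.33 -33.18] turn x -0.3 j6 alone-> 3.6
```

Request:
drive_tool(moves=[0,0.2,-1,0,0,0,0,0.4,-2,0,0,0,0,0.4,-2.2,0,0,0,0,0.4,-2.2,0,0,0,0,0.4,-2.2,0,0,0,0,0.4,-2.2,0,0,0,0,0.4,-2.2,0,0,0,0,0.4,-2.2,0,0,0,0,0.4,-2.2,0,0,0,0,0.4,-2.2,0,0,0,0,0.4,-2.2,0,0,0,0,0.4,-2.2,0,0,0,0,0.4,-2.2,0,0,0,0,0.4,-2.2,0,0,0,0,0.4,-2,0,0,0,0,0.4,-1.2,0,0,0,0,0.1,-0.6,0,0,0,0,0,0,0,0,0,0,0,0,0,0,0,0,0,0,0,0,0])

```text
time: 21.37
tool_pos: [554.5, 305.9, 141.0]
tcp_rot: [-39.6, 89.9, -140.6]
ft_force: [0.6, 0.3, -2.5]
finger_gap: 35.8
```

```bash
python3 -c "
from h import *
from bench import snapshot
go(556.4,305.7,28,-11.1)
s=snapshot('wrist');cv2.imwrite('pics/w7.png',s['image'][:,:,::-1])"
```

```text
t 21.37 pos [554.5 305.9 141. ] a -11.1 tilt 0.05 j [24. 16. 85. -0. 79. 35.] F [ 0.6  0.3 -2.5] gap 35.8
tool shift cm [11.3   0.2  -0.02] turn x 0.0 j6 alone-> 35.3
```

View pics/w7.png

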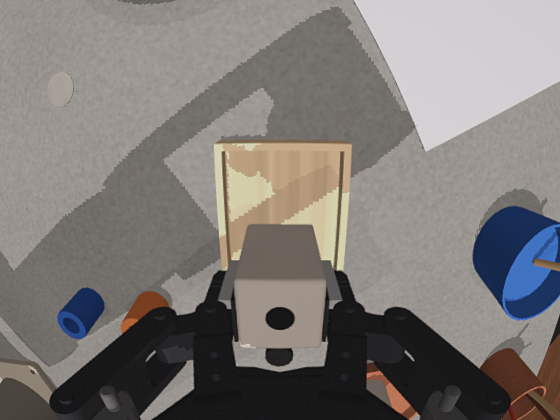

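Post A is aligned with the tray (tray edges at x=218 and 350, post centred at 280).

Request:
drive_tool(moves=[2,0.2,0,0,0,0,2,0,0,0,0,0,2,0,0,0,0,0,1.5,0,0,0,0,0,1,0,0,0,0,0,0.9,0,0,0,0,0,0.6,0,0,0,0,0,0.4,0,0,0,0,0,0.3,0,0,0,0,0,0.3,0,0,0,0,0,0.1,0,0,0,0,0,0,0,0,0,0,0,0,0,0,0,0,0])

```text
time: 22.5
tool_pos: [557.1, 306.3, 30.7]
tcp_rot: [122.2, 90.0, 21.1]
ft_force: [0.0, 0.8, -1.2]
finger_gap: 35.7
```

```bash
python3 -c "
from h import *
go(556.4,305.7,28,-11.1)"
```

```text
t 22.5 pos [557.1 306.3  30.7] a -11.1 tilt 0.04 j [24. 23. 89. -0. 68. 35.] F [ 0.   0.8 -1.2] gap 35.7
tool shift cm [ 0.27 -0.06  0.07] turn x 0.0 j6 alone-> 35.3
```

Request:
drive_tool(moves=[0.1,0,0,0,0,0,0.1,0,0,0,0,0,0.1,0,0,0,0,0,0,0,0,0,0,0])

```text
time: 22.83
tool_pos: [557.2, 306.3, 28.1]
tcp_rot: [124.7, 90.0, 23.6]
ft_force: [-2.6, -1.9, 4.3]
finger_gap: 35.6
```

Request:
drive_tool(moves=[0,0,0,0,0,0,0,0,0,0,0,0,0,0,0,0,0,0,0,0,0,0,0,0,0,0,0,0,0,0,0,0,0,0,0,0,-1,0,0,0,0,0,-2,0,0,0,0,0,-2,0,0,0,0,0,-2,0,0,0,0,0,-2,0,0,0,0,0,-2,0,0,0,0,0,-1,0,0,0,0,0,0,0,0,0,0,0], hand=6.5)

```text
time: 24.0
tool_pos: [558.8, 307.0, 151.5]
tcp_rot: [125.2, 89.7, 24.1]
ft_force: [0.5, -0.2, 0.5]
finger_gap: 65.1
```

```bash
python3 -c "
from h import *
from bench import snapshot
go(413.1,-137.8,140,37.3)
s=snapshot('wrist');cv2.imwrite('pics/w8.png',s['image'][:,:,::-1])"
```

```text
t 24.0 pos [558.8 307.  151.5] a -11.1 tilt 0.35 j [24. 16. 84. -0. 80. 35.] F [ 0.5 -0.2  0.5] gap 65.1
tool shift cm [ 0.95 -5.74 46.46] turn x -48.4 j6 alone-> 35.3
```

View pics/w8.png

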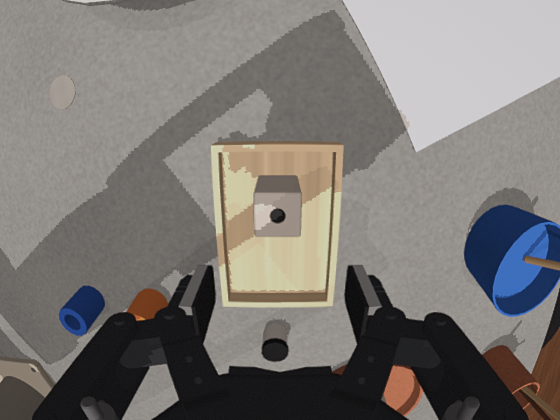

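Request:
drive_tool(moves=[0,-0.1,1.4,0,0,0,0,-0.3,2.5,0,0,0,0,-0.3,2.5,0,0,0,0,-0.3,2.5,0,0,0,0,-0.3,2.5,0,0,0,0,-0.3,2.5,0,0,0,0,-0.3,2.5,0,0,0,0,-0.3,2.5,0,0,0,0,-0.3,2.5,0,0,0,0,-0.3,2.5,0,0,0,0,-0.3,2.5,0,0,0,0,-0.3,2.5,0,0,0,0,-0.3,2.5,0,0,0,0,-0.3,2.5,0,0,0,0,-0.3,2.5,0,0,0,0,-0.3,2.5,0,0,0,0,-0.3,2.5,0,0,0,0,-0.3,2.5,0,0,0,0,-0.2,1.5,0,0,0,0,0,1,0,0,0], hand=8)

```text
time: 25.72
tool_pos: [413.0, -139.9, 145.6]
tcp_rot: [-96.8, 89.8, 162.0]
ft_force: [0.3, 1.0, 0.2]
finger_gap: 80.3
```

Request:
drive_tool(moves=[0,0,0,-6,0,0,0,0,0,-6,0,0,0,0,0,-6,0,0,0,0,0,-6,0,0,0,0,0,-6,0,0,0,0,0,-6,0,0,0,0,0,-6,0,0,0,0,0,-6.4,0,0,0,0,0,0,0,0,0,0,0,0,0,0])

```text
time: 26.55
tool_pos: [414.2, -138.3, 146.4]
tcp_rot: [-156.9, 89.9, 150.2]
ft_force: [0.1, -0.3, -0.8]
finger_gap: 79.9
```

```bash
python3 -c "
from h import *
go(413.1,-137.8,20,37.3)"
```

```text
t 26.55 pos [ 414.2 -138.3  146.4] a 37.1 tilt 0.09 j [-25. -15. 116.   0.  79. -62.] F [ 0.1 -0.3 -0.8] gap 79.9
tool shift cm [12.64 -0.05 -0.09] turn x -0.2 j6 alone-> -62.3
```

Request:
drive_tool(moves=[2,0,-0.1,0,0,0,2,0,0,0,0,0,2,0,0,0,0,0,2,0,0,0,0,0,1.9,0,0,0,0,0,1.2,0,0,0,0,0,0.9,0,0,0,0,0,0.6,0,0,0,0,0,0,0,0,0,0,0,0,0,0,0,0,0])

```text
time: 27.38
tool_pos: [414.1, -138.0, 21.5]
tcp_rot: [-161.4, 90.0, 145.9]
ft_force: [0.8, -0.2, -1.0]
finger_gap: 80.4
```

Request:
drive_tool(moves=[0,0,0,0,0,0,0,0,0,0,0,0,0,0,0,0,0,0,0,0,0,0,0,0,0,0,0,0,0,0,0,0,0,0,0,0,0,0,0,0,0,0,0,0,0,0,0,0], hand=2.5)

```text
time: 28.05
tool_pos: [414.6, -138.3, 22.0]
tcp_rot: [26.8, 89.9, -25.9]
ft_force: [-1.3, 1.2, 6.8]
finger_gap: 35.6
```

Request:
drive_tool(moves=[-1,0,0,0,0,0,-2,0,0,0,0,0,-2,0,0,0,0,0,-2,0,0,0,0,0,-2,0,0,0,0,0,-2,0,0,6.4,0,0,-1,0,0,6,0,0,0,0,0,6,0,0,0,0,0,6,0,0,0,0,0,6,0,0,0,0,0,6,0,0,0,0,0,6,0,0,0,0,0,6,0,0,0,0,0,0,0,0,0,0,0,0,0,0])

```text
time: 29.3
tool_pos: [413.7, -137.9, 141.4]
tcp_rot: [-101.2, 90.0, 157.8]
ft_force: [-0.2, -0.0, -0.6]
finger_gap: 35.7
```

```bash
python3 -c "
from h import *
go(543.6,240.9,140,-11.1)"
```

```text
t 29.3 pos [ 413.7 -137.9  141.4] a -10.9 tilt 0.02 j [-25. -15. 117.  -0.  79. -14.] F [-0.2 -0.  -0.6] gap 35.7
tool shift cm [  0.14   5.58 -39.65] turn x 0.2 j6 alone-> -14.3
```

Request:
drive_tool(moves=[0,0.1,-1,0,0,0,0,0.3,-2,0,0,0,0,0.3,-2.3,0,0,0,0,0.3,-2.3,0,0,0,0,0.3,-2.3,0,0,0,0,0.3,-2.3,0,0,0,0,0.3,-2.3,0,0,0,0,0.3,-2.3,0,0,0,0,0.3,-2.3,0,0,0,0,0.3,-2.3,0,0,0,0,0.3,-2.3,0,0,0,0,0.3,-2.3,0,0,0,0,0.3,-2.3,0,0,0,0,0.3,-2.3,0,0,0,0,0.3,-2.3,0,0,0,0,0.3,-2.3,0,0,0,0,0.3,-2,0,0,0,0,0.3,-1.3,0,0,0,0,0.3,-0.7,0,0,0,0,0.2,-0.6,0,0,0])

```text
time: 30.97
tool_pos: [546.4, 242.7, 141.1]
tcp_rot: [-62.4, 90.0, -163.3]
ft_force: [-0.5, 0.3, -1.5]
finger_gap: 35.8
```

Request:
drive_tool(moves=[0,0,0,0,0,0,0,0,0,0,0,0,0,0,0,0,0,0])

```text
time: 31.22
tool_pos: [546.3, 240.9, 141.2]
tcp_rot: [-38.4, 90.0, -139.5]
ft_force: [-0.5, -0.4, -0.6]
finger_gap: 35.8
```

```bash
python3 -c "
from h import *
from bench import snapshot
go(543.6,240.9,28,-11.1)
s=snapshot('wrist');cv2.imwrite('pics/w9.png',s['image'][:,:,::-1])"
```

```text
t 31.22 pos [546.3 240.9 141.2] a -11.1 tilt 0.03 j [19. 10. 92. -0. 78. 30.] F [-0.5 -0.4 -0.6] gap 35.8
tool shift cm [11.32 -0.26  0.05] turn x -0.0 j6 alone-> 30.0
```

View pics/w9.png

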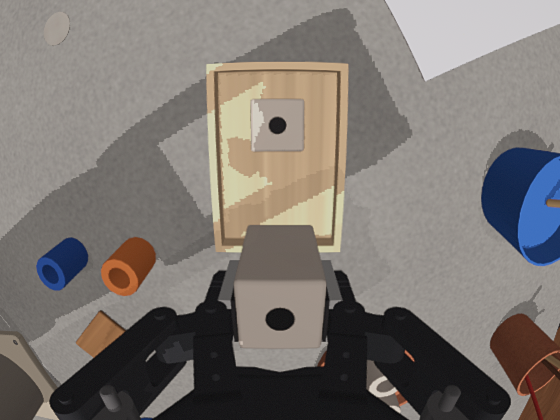

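Request:
drive_tool(moves=[2,-0.2,0,0,0,0,2,-0.2,0,0,0,0,2,0,0,0,0,0,1.5,0,0,0,0,0,1,0,0,0,0,0,0.9,0,0,0,0,0,0.6,0,0,0,0,0,0.4,0,0,0,0,0,0.3,0,0,0,0,0,0.3,0,0,0,0,0,0.2,0,0,0,0,0,0.1,0,0,0,0,0,0,0,0,0,0,0,0,0,0,0,0,0])

```text
time: 32.43
tool_pos: [542.7, 242.5, 28.6]
tcp_rot: [120.2, 90.0, 19.1]
ft_force: [0.2, -0.3, -1.7]
finger_gap: 35.5
```

Request:
drive_tool(moves=[0.1,0,0,0,0,0,0,0,0,0,0,0])

```text
time: 32.6
tool_pos: [543.0, 242.6, 28.1]
tcp_rot: [122.9, 89.9, 21.8]
ft_force: [-1.7, -0.5, 4.1]
finger_gap: 35.6
```

Contact felt; release and lift.

Request:
drive_tool(moves=[0,0,0,0,0,0,0,0,0,0,0,0,0,0,0,0,0,0,0,0,0,0,0,0,0,0,0,0,0,0,0,0,0,0,0,0,-1,0,0,0,0,0,-2,0,0,0,0,0,-2,0,0,0,0,0,-2,0,0,0,0,0,-2,0,0,0,0,0,-2,0,0,0,0,0,-1,0,0,0,0,0,0,0,0,0,0,0], hand=6.5)

```text
time: 33.77
tool_pos: [544.6, 243.1, 151.2]
tcp_rot: [120.3, 89.7, 19.2]
ft_force: [0.3, 0.3, 0.1]
finger_gap: 65.0
```

```bash
python3 -c "
from h import *
from bench import snapshot
go(408.5,-308.8,140,-39.2)
s=snapshot('wrist');cv2.imwrite('pics/w10.png',s['image'][:,:,::-1])"
```

```text
t 33.77 pos [544.6 243.1 151.2] a -11.1 tilt 0.34 j [19.  9. 92.  0. 79. 30.] F [0.3 0.3 0.1] gap 65.0
tool shift cm [ 0.94 -2.74 56.78] turn x 28.1 j6 alone-> 30.2
```

View pics/w10.png

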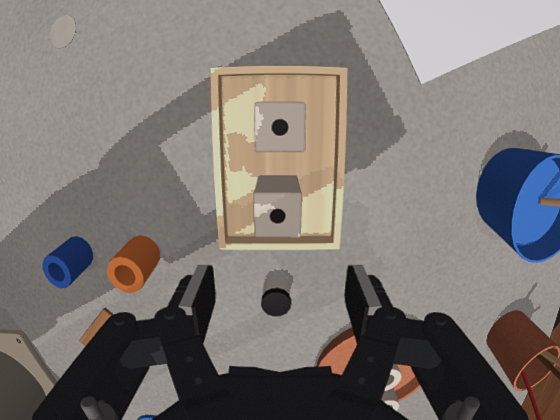

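Request:
drive_tool(moves=[0,-0.1,1.5,0,0,0,0,-0.2,3,0,0,0,0,-0.1,3,0,0,0,0,-0.2,3,0,0,0,0,-0.1,3,0,0,0,0,-0.2,3,0,0,0,0,-0.1,3,0,0,0,0,-0.2,3,0,0,0,0,-0.1,3,0,0,0,0,-0.2,3,0,0,0,0,-0.1,3,0,0,0,0,-0.2,3,0,0,0,0,-0.1,3,0,0,0,0,-0.2,3,0,0,0,0,-0.1,3,0,0,0,0,-0.1,3,0,0,0,0,-0.1,3,0,0,0,0,-0.1,3,0,0,0,0,-0.1,3,0,0,0,0,0,1.3,0,0,0], hand=7)

```text
time: 35.48
tool_pos: [405.9, -312.4, 145.5]
tcp_rot: [-95.4, 89.9, 163.4]
ft_force: [-0.2, 0.4, 0.6]
finger_gap: 70.0
```

Request:
drive_tool(moves=[0,0,0,7,0,0,0,0,0,7,0,0,0,0,0,7,0,0,0,0,0,7,0,0,0,0,0,0,0,0,0,0,0,0,0,0])

```text
time: 35.98
tool_pos: [407.4, -309.2, 146.1]
tcp_rot: [-98.6, 89.9, 132.5]
ft_force: [-0.7, 0.2, 0.2]
finger_gap: 70.3
```

```bash
python3 -c "
from h import *
from bench import snapshot
go(408.5,-308.8,7,-39.2)
s=snapshot('wrist');cv2.imwrite('pics/w11.png',s['image'][:,:,::-1])"
```

```text
t 35.98 pos [ 407.4 -309.2  146.1] a -38.9 tilt 0.11 j [-43.  -3. 105.   0.  78.  -4.] F [-0.7  0.2  0.2] gap 70.3
tool shift cm [13.91  0.09 -0.1 ] turn x 0.3 j6 alone-> -4.1
```

View pics/w11.png

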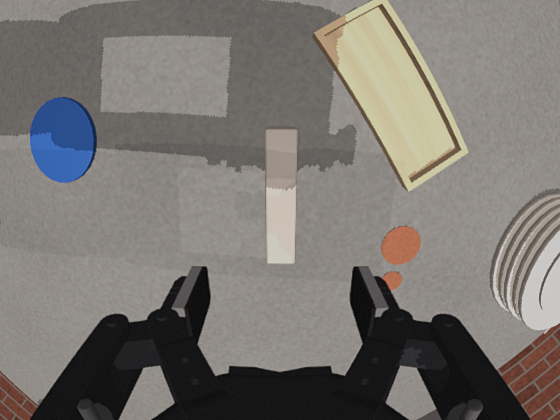

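Bar is vertical and centred at column 281 between the fingers. Descend and grip.

Request:
drive_tool(moves=[2,0,-0.1,0,0,0,2,0,0,0,0,0,2,0,0,0,0,0,2,0,0,0,0,0,2,0,0,0,0,0,1.5,0,0,0,0,0,1,0,0,0,0,0,0.8,0,0,0,0,0,0.6,0,0,0,0,0,0,0,0,0,0,0,0,0,0,0,0,0])

```text
time: 36.95
tool_pos: [408.6, -309.4, 8.6]
tcp_rot: [88.5, 90.0, -40.5]
ft_force: [-0.4, 0.5, -0.4]
finger_gap: 70.0
```

Request:
drive_tool(moves=[0,0,0,0,0,0,0,0,0,0,0,0,0,0,0,0,0,0,0,0,0,0,0,0,0,0,0,0,0,0,0,0,0,0,0,0,0,0,0,0,0,0,0,0,0,0,0,0], hand=1.5, grip_force=50)

```text
time: 37.62
tool_pos: [409.0, -309.8, 9.1]
tcp_rot: [86.9, 89.9, -42.1]
ft_force: [-0.3, -0.8, 7.2]
finger_gap: 25.1
```

Request:
drive_tool(moves=[-0.5,0,0,0,0,0,-1,0,0,0,0,0,-2,0,0,0,0,0,-2,0,0,0,0,0,-2,0,0,0,0,0,-2,0,0,0,0,0,-1.5,0,0,0,0,0,0,0,0,-6.8,0,0,0,0,0,-6.8,0,0,0,0,0,-6.8,0,0,0,0,0,-6.8,0,0,0,0,0,-6.8,0,0,0,0,0,0,0,0,0,0,0,0,0,0])

```text
time: 38.78
tool_pos: [408.3, -309.1, 118.6]
tcp_rot: [-128.8, 90.0, 135.9]
ft_force: [-0.3, 0.4, -1.5]
finger_gap: 25.1
```

```bash
python3 -c "
from h import *
from bench import snapshot
go(545.9,-300.3,100,-5.2)
s=snapshot('wrist');cv2.imwrite('pics/w12.png',s['image'][:,:,::-1])"
```

```text
t 38.78 pos [ 408.3 -309.1  118.6] a -5.3 tilt 0.01 j [-43.  -1. 106.   0.  75. -38.] F [-0.3  0.4 -1.5] gap 25.1
tool shift cm [ 1.86 13.62 -2.15] turn x -0.1 j6 alone-> -37.6
```

View pics/w12.png

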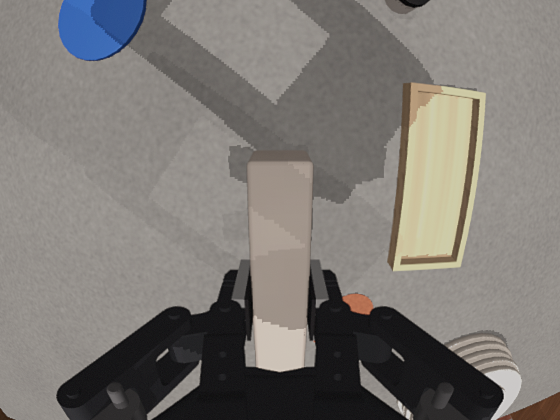

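Request:
drive_tool(moves=[0,0.8,-0.1,0,0,0,0,1.6,-0.2,0,0,0,0,2,-0.3,0,0,0,0,2,-0.3,0,0,0,0,2,-0.3,0,0,0,0,2,-0.3,0,0,0,0,1.6,-0.3,0,0,0,0,1,-0.2,0,0,0,0,0.6,-0.1,0,0,0,0,0,0,0,0,0,0,0,0,0,0,0,0,0,0,0,0,0])

```text
time: 39.83
tool_pos: [545.0, -300.5, 118.1]
tcp_rot: [-96.0, 90.0, 168.9]
ft_force: [-0.4, 0.2, -3.1]
finger_gap: 25.1
```

```bash
python3 -c "
from h import *
from bench import snapshot
go(545.9,-300.3,15,-5.2)
s=snapshot('wrist');cv2.imwrite('pics/w13.png',s['image'][:,:,::-1])"
```

```text
t 39.83 pos [ 545.  -300.5  118.1] a -5.1 tilt 0.04 j [-34.  15.  88.  -0.  76. -28.] F [-0.4  0.2 -3.1] gap 25.1
tool shift cm [10.31  0.1  -0.03] turn x 0.1 j6 alone-> -28.4
```

View pics/w13.png

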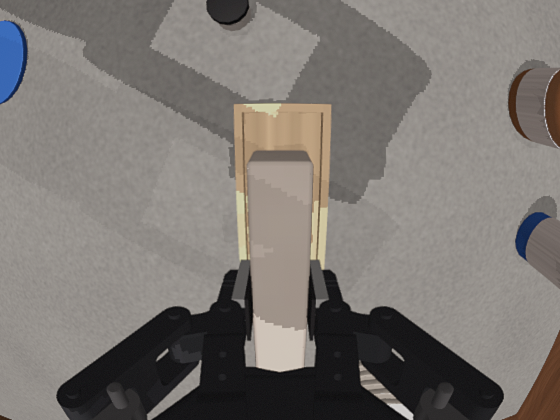

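Request:
drive_tool(moves=[2,0,0,0,0,0,2,0,0,0,0,0,1.8,0,0,0,0,0,1.2,0,0,0,0,0,0.8,0,0,0,0,0,0.6,0,0,0,0,0,0.5,0,0,0,0,0,0.4,0,0,0,0,0,0.3,0,0,0,0,0,0,0,0,0,0,0,0,0,0,0,0,0])

```text
time: 40.8
tool_pos: [546.0, -300.5, 22.7]
tcp_rot: [62.2, 90.0, -32.9]
ft_force: [0.1, -0.4, -1.8]
finger_gap: 25.2
```

Request:
drive_tool(moves=[0.2,0,0,0,0,0,0.1,0,0,0,0,0,0.1,0,0,0,0,0,0,0,0,0,0,0,0,0,0,0,0,0])

```text
time: 41.22
tool_pos: [545.7, -300.4, 18.2]
tcp_rot: [-130.4, 90.0, 134.5]
ft_force: [0.2, 0.5, -1.9]
finger_gap: 24.9
```

Request:
drive_tool(moves=[0.1,0,0,0,0,0,0.1,0,0,0,0,0,0,0,0,0,0,0,0,0,0,0,0,0])

```text
time: 41.55
tool_pos: [545.6, -300.3, 16.1]
tcp_rot: [-125.0, 90.0, 139.9]
ft_force: [0.4, -0.7, -1.8]
finger_gap: 24.8
```

Request:
drive_tool(moves=[0.1,0,0,0,0,0,0.05,0,0,0,0,0,0,0,0,0,0,0])

```text
time: 41.8
tool_pos: [545.9, -300.5, 15.2]
tcp_rot: [55.9, 90.0, -39.2]
ft_force: [-2.1, 1.4, 2.7]
finger_gap: 24.9
```

Request:
drive_tool(moves=[0,0,0,0,0,0,0,0,0,0,0,0,0,0,0,0,0,0,0,0,0,0,0,0], hand=3.2)

```text
time: 42.13
tool_pos: [545.8, -300.5, 14.8]
tcp_rot: [61.6, 90.0, -33.5]
ft_force: [0.1, -0.6, -0.1]
finger_gap: 31.9
```

Request:
drive_tool(moves=[-0.5,0,0,0,0,0,-1,0,0,0,0,0,-1.5,0,0,0,0,0,-2,0,0,0,0,0,-2,0,0,0,0,0,-2,0,0,0,0,0,-2,0,0,0,0,0,-1,0,0,0,0,0,0,0,0,0,0,0])

```text
time: 42.88
tool_pos: [547.7, -301.7, 139.2]
tcp_rot: [61.6, 89.6, -33.5]
ft_force: [0.6, -0.1, 0.4]
finger_gap: 32.0
```

```bash
python3 -c "
from h import *
from bench import snapshot
go(408.5,-308.8,140,-5.2)
s=snapshot('wrist');cv2.imwrite('pics/w14.png',s['image'][:,:,::-1])"
```

```text
t 42.88 pos [ 547.7 -301.7  139.2] a -5.1 tilt 0.37 j [-34.  14.  87.   0.  78. -28.] F [ 0.6 -0.1  0.4] gap 32.0
tool shift cm [ -0.16 -13.8    1.95] turn x 0.1 j6 alone-> -28.5
```

View pics/w14.png

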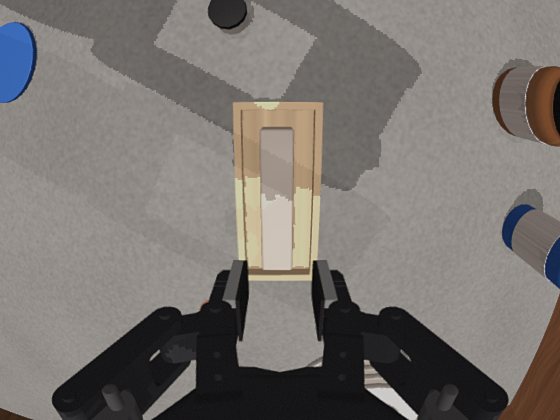

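The bar lies in the narrow tray (277,200). Back the arm off and verify with the top camera.

Request:
drive_tool(moves=[-1,-1,1,0,0,0,-1,-2,2,0,0,0,-1,-2,2,0,0,0,-1,-2,2,0,0,0,-1,-2,2,0,0,0,-1,-2,2,0,0,0,-1,-2,2,0,0,0,0,-1,1,0,0,0,0,0,0,0,0,0,0,0,0,0,0,0])

```text
time: 43.77
tool_pos: [392.9, -427.3, 203.4]
tcp_rot: [-149.4, 89.9, 115.4]
ft_force: [0.8, 0.2, -0.4]
finger_gap: 32.3
```

Run:
```python
from h import *
from bench import snapshot,sensors
go(408.5,-308.8,140,-5.2)
s=snapshot('top');cv2.imwrite('pics/top1.png',s['image'][:,:,::-1]);np.savez("pics/top1.npz",**s)
P=cloud(s);Z=P[...,2]
def comp(uv,w,lo,hi,h):
    u,v=uv;sl=np.s_[v-w:v+w+1,u-w:u+w+1];m=((Z[sl]>lo)&(Z[sl]<hi)).astype(np.uint8)
    n,l,st,ce=cv2.connectedComponentsWithStats(m)
    for k in range(1,n):
        if st[k,4]<60: continue
        vv,uu=np.nonzero(l==k);q=ray(s,np.c_[uu+u-w,vv+v-w],h)[:,:2].astype(np.float32)
        r=cv2.minAreaRect(q);print("  n",len(q),"c",np.round(r[0],1),"size",np.round(r[1],1),"ang",round(r[2],1),"z med",np.median(Z[sl][l==k]).round(1))
print("saucer 621.2,-7");comp((293,141),42,45,70,58)
print("wide 550,273.2 y at 78.9");comp((167,169),42,50,75,66)
print("narrow 546,-300 y at 84.8");comp((425,175),42,28,45,36)
print("jars 520.5,140.2 / 521.5,-143.7");comp((225,182),12,28,42,35);comp((356,183),12,28,42,35)
```

```text
t 43.77 pos [ 392.9 -427.3  203.4] a -5.2 tilt 0.12 j [-52.   5.  90.   0.  84. -47.] F [ 0.8  0.2 -0.4] gap 32.3
tool shift cm [  6.36   0.49 -11.93] turn x -0.0 j6 alone-> -47.3
saucer 621.2,-7
  n 228 c [619.4  21.7] size [43.4 36.8] ang 0.7 z med 57.9
  n 228 c [618.8 -38.8] size [41.1 36.7] ang 0.4 z med 57.9
wide 550,273.2 y at 78.9
  n 341 c [554.6 303. ] size [42.2 38.8] ang 79.0 z med 66.2
  n 338 c [540.4 239.5] size [41.  39.2] ang 78.5 z med 66.1
narrow 546,-300 y at 84.8
  n 703 c [ 544.2 -299.1] size [120.9  28.5] ang 84.9 z med 36.5
jars 520.5,140.2 / 521.5,-143.7
  n 150 c [519.5 139.9] size [29.4 28.3] ang 2.2 z med 35.4
  n 147 c [ 521.5 -143.9] size [26.8 28.4] ang 0.6 z med 35.9
```

View pics/top1.png

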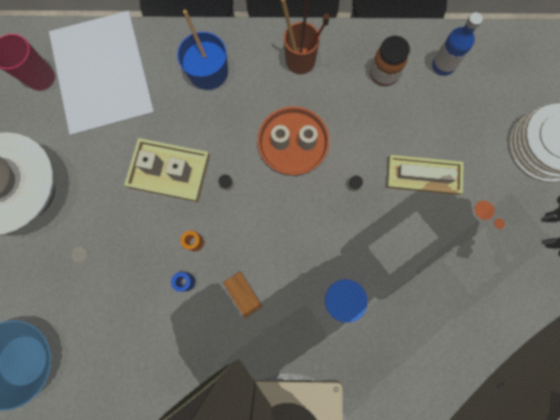

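```bash
python3 -c "
from bench import r
print(r.hand_in())"
```

```text
the job is handed in; nothing more can be done
None
```

I placed all five pieces and handed the job in at about 44 s of the 118 s allowed; the hand-in gives no verdict. Both props stand in the saucer, both posts stand in the wide tray, and the bar lies lengthwise in the narrow tray.

The last top-camera check, taken with the arm clear and before the hand-in, showed:

| Check | Measured | Limit or expected |
|---|---|---|
| Prop distance from saucer centre | about 29 and 32 mm | 57 mm |
| Prop tops | 58 mm | 58 mm |
| Posts along the wide tray's y | about +30 and −35 mm | ±59 mm |
| Posts across the wide tray (x) | within about 3 mm | ±34 mm |
| Post tops | 66 mm | 66 mm |
| Bar off the narrow tray's centre | about 2 mm | 34 mm in x, 30 mm in y |
| Bar direction against the tray | within 1° | 0.35 rad (about 20°) |
| Bar top | 36.5 mm | 36 mm |
| Jar shift | within about 1 mm | 25 mm |

No check failed. The measured piece centres sat 1–3 mm nearer the robot than the release positions, about the calibration error.

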